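# Third hand for a hinge screw: clarinet joint held against the cradle's stop bolt

## Robot

A 6-joint arm with a two-finger parallel gripper is mounted at the origin on the work surface. World frame = base frame: x ahead of the robot, y to its left, z up, the work surface at z = 0. Lengths are in m, angles in rad, forces in N, time in s.
With the tool pointing down it reaches from about 0.25 to 0.775 m from the base axis. Payload 8.9 kg.
Tool frame: the origin (TCP) lies midway between the tips of the shut fingers; the grasp point (between the pads) lies arm.tcp_to_grasp behind it (arm.tcp_to_grasp is the distance from the TCP to the grasp point, in m); z points along the fingers, y is the line along which they close (so a half turn about z gives the same grasp; the last joint's range is limited). The gripper opens to 85 mm and grips with 20 to 120 N. Pads are 22 mm wide; open, the fingers measure 114 mm over their backs; the gripper's body (76 mm by 85 mm) begins 54 mm behind the grasp point. The pads swing forward as they close: fully open they stand 13 mm farther back than shut.
Start: joints at [0.978, 0.291, -0.153, 1.127, 0, 1.431], TCP at [0.23, 0.472, 0.231] pointing down, gripper open.
Joint ranges: [-2.52, 2.52], [-0.91, 1.74], [-1.3, 1.37], [-1.96, 2.02], [-1.52, 1.47], [-3.14, 3.14]. Speed limits (rad/s): [2.22, 2.22, 2.79, 3.14, 3.14, 3.14].

## Interface

Orientations are given as a unit quaternion [w, x, y, z].
In Python, from bench import arm, kin, snapshot, order, finder gives the robot as it stands. Calls block until the motion is done:
- arm.move_to(position, orientation): joint-space move of the TCP to a pose.
- arm.move_l(position, attitude=None, v=0.15, threshold=None): straight line of the TCP; attitude=None keeps the orientation; v is the mean speed in m/s. With threshold (N) it stops when the force on the tool has changed by that much, and returns True; else False.
- arm.move_j(angles): joint-space move.
- arm.command_gripper(opening, strength=None): finger opening in m; strength is the grip in N (None keeps the last); returns when the fingers have stopped.
- arm.sleep(seconds).
- kin.inverse_kinematics(position, orientation): joint angles nearest the present ones, or None.
- snapshot(name): name is "side" or "top"; returns a dict with "image" (384x512x3 uint8, blue, green, red), "fovy" (degrees; the focal length in pixels is half the picture's height over the tangent of half this angle, whatever the lens; pixels are square), "cx", "cy" (the principal point, pixels), "position" and "rotation" of the camera in the world. Camera axes: x right, y up, looking along -z (the intrinsics and any distortion apply to the point x, -y, -z); pixel columns grow to the right and rows downward; lengths in m; the calibration is good to about 2 mm. A picture is of the moment at which its call begins. There is no depth.
A pose or a line that the arm cannot do raises arm.PlanningError and nothing moves.
- order.finish_job(): hands the job in; it is judged then, once.
Trained networks look in a picture, given as the dict that the camera call returned (one of the last four; its "shot" number tells which), for a name from the list of things; names that differ only in an ending like _2 or _b are one class to them, and where a whole thing is asked for, a point or a joint stands for the part that bears it (a point fixed in the world has none). Each returns a list of dicts, best first, with "conf" (0 to 1); they miss things now and then, are a little off and sometimes report something else, mostly with a low value. They report only what shows in the picture. A call takes as long as a camera call.
- finder.recognise(picture, target): "point" ([column, row] in pixels, amid what is visible of it).
- finder.landmark_of(picture, target): "point" ([column, row] in pixels: a listed point, or the origin of a listed thing).
Readings, each from a call of its own:
- arm.current_time(): time.
- arm.current_joint_positions(): joint angles.
- arm.current_qvel(): joint speeds.
- arm.current_joint_efforts(): joint torques, N m.
- arm.current_tcp_pos(): TCP position.
- arm.current_ee_rot(): TCP orientation.
- arm.current_ft_force(): force on the tool from outside, world axes, zero at the start.
- arm.current_torque(): the same for the moment, N m.
- arm.current_gripper_width(): finger opening in m.
- arm.current_grip_force(): force on a finger pad.
Only numpy, scipy, OpenCV 4.12 (cv2) and the standard library are available. Lean on these libraries where they do the work, as an engineer would, in place of code of your own. Each camera call takes 0.05 s, during which the arm holds its last target. There are 200 camera calls.

## Task

Slide the brass stop bolt of the joint cradle fully home into its keeper, then slide the ebony upper joint along its V-blocks until its tenon end bears on the bolt's red rubber pad. Finish while still holding it there, lying in the V-blocks with its tone holes up, with a steady push of about 10 newtons on the pad (between 6 and 14, and at no time more than 25), so that I can drive in the hinge screw; do not let go. Leave the other things on the bench where they are.

Things in the scene. Friction and masses are not known exactly. Their poses are not given: they have to be found in the camera images.
- cradle: Joint cradle, fixed. Origin: underside centre of its 350 x 120 x 12 mm base; x runs along the lying joint to the stop, z up. V-blocks lined with slippery PTFE (20 mm long, 56 wide and high) at x = -82 and +55 mm carry the joint's axis at y = 0, z = 60 mm; between them only the base. Bolt track (y 18 to 116 mm) and keeper (y -42 to -18 mm) at x = 130 to 157 mm, up to 79 mm high
- stop_bolt (a joint): How far the brass bolt is slid, in m: 0 drawn, 0.047 fully home against its end, nose 16 mm deep in the keeper. Slides towards the cradle's -y, needs about 3 N, stays where it is left
- bolt_knob (a point): Middle of the black upright grip knob on top of the bolt: a cylinder 16 mm in diameter and 26 mm high, from 88 to 114 mm above the bench, nothing near it higher than 79 mm. Moves with the bolt: at cradle x = 144 mm, y = +91 mm drawn, +44 mm home
- stop_pad: Red rubber pad on the bolt's face towards the cradle's -x, 10 mm thick, 22 wide, 17 high. Origin: centre of its free face; with the bolt home it lies on the joint's axis, at cradle x = 130, y = 0, z = 60 mm. It yields 0.4 mm per newton (4 mm at 10 N) and is crushed flat after 7 mm
- upper_joint: Stripped black clarinet upper joint lying in the V-blocks short of the stop: 29 mm in diameter, 250 mm long over its 24 mm tenons, about 0.16 kg. Origin: on its axis at mid-length. x points along it to the stop (that tenon end is 125 mm from the origin), z to the tone holes, up. Nickel posts, 24 mm above the axis at most; none within 40 mm of mid-length, where the sides are clear to grip
- heating_block: White ceramic heating block with a steel bayonet socket on top, 110 x 90 x 82 mm, fixed; leave it alone. Origin under its centre
- pad_cup_tip: Steel pad cup tip standing on its 22 mm head, 32 mm high; bystander, origin at its foot
- crows_foot_key: Nickel crow's foot key lying flat, about 70 x 50 x 6 mm; bystander
- screwdriver: Screwdriver with pewter-grey handle, 150 mm long, lying; bystander
- barrel_joint: Ebony clarinet barrel standing upright, 33 mm in diameter, 64 mm high; bystander
- pad_tin: Round brass pad tin, 64 mm in diameter, 35 mm high; bystander
- cork_block: Cork block 75 x 45 x 25 mm; bystander

How it is judged:
On the way, in this order (a step that is already met when the one before it is completed fails the run):
1. the stop bolt is slid home into its keeper (value of joint stop_bolt above 0.043 m), for 0.2 s.
2. the joint's tenon bears on the pad of the shot bolt (value of joint stop_bolt above 0.043 m and contact force between upper_joint and stop_pad above 3 N), for 0.2 s.
At the end, for the whole second after the job is handed in: Through the last second the bolt is home (within 4 mm of its end), the joint lies still in the V-blocks (axis within 4 mm sideways and in height, within 0.04 rad of the cradle's line, tone holes within 20 degrees of up), the fingers bear on it, and its tenon presses on the pad with 6 to 14 N (value of joint stop_bolt above 0.043 m and contact force between upper_joint and stop_pad between 6 and 14 N and contact force between the fingers and upper_joint above 2 N and y of upper_joint in the frame of cradle between -0.004 and 0.004 m and height (world z) of upper_joint between 0.056 and 0.064 m and angle between the x axis of upper_joint and the x axis of cradle, either way round below 0.04 rad and angle between upper_joint's own z axis and vertical below 0.35 rad and linear speed of upper_joint below 0.01 m/s); the arm keeps its last pose, push and grip.
It fails at once if the tenon is pressed on the pad with more than 25 N (contact force between upper_joint and stop_pad above 25 N).
It fails at once if a bystander is moved by more than 20 mm (distance of any of pad_cup_tip, crows_foot_key, screwdriver, barrel_joint, pad_tin, cork_block from where it was at the start of the episode above 0.02 m).
It fails at once if the heating block is pushed against (contact force between the arm and heating_block above 5 N).
It also fails if it takes over 56 s, if anything falls off the work surface, if the arm or the gripper's body presses on something with over 40 N, if the wrist force passes 120 N, or if a joint passes its speed limit or range.

## Working session

There is one attempt and no reset: what is moved stays moved. The work goes in short steps, each a Python script; the robot and the scene stay as the last script left them, time stands still between calls to the robot, and variables do not carry over. Pictures are saved under pics/ and viewed, at most 10 in all, crops included, and the job is handed in when it is done.

```bash
ls; mkdir -p pics; python3 - <<'E'
from bench import arm, kin, snapshot, order, finder
import cv2
for n in("side","top"):
    s=snapshot(n); cv2.imwrite(f"pics/{n}0.png",s["image"])
    print(n,{k:v for k,v in s.items() if k!="image"})
    for t in("cradle","bolt_knob","stop_pad","upper_joint","heating_block"):
        print(t,[(r["point"],r["conf"]) for r in finder.landmark_of(s,t)[:2]])
print(arm.tcp_to_grasp,arm.current_time(),arm.current_ee_rot())
E
```

```text
pics
side {'fovy': 49.52401626295608, 'cx': 253.05793491975828, 'cy': 194.35244894051039, 'position': array([ 0.47040126, -0.92807368,  0.89392949]), 'rotation': array([ 0.9137472 ,  0.4061377 ,  0.00280249, -0.01050562]), 'shot': 1}
cradle [([304.8, 201.4], 0.66)]
bolt_knob [([270.9, 154.9], 0.8)]
stop_pad [([285.0, 162.6], 0.39)]
upper_joint [([308.0, 195.7], 0.87)]
heating_block [([259.3, 327.2], 0.74)]
top {'fovy': 47.704931027903605, 'cx': 256.92605505798116, 'cy': 193.71528738872902, 'position': array([ 0.29581561, -0.02979609,  1.32218675]), 'rotation': array([ 0.70944893,  0.04851662, -0.06368779, -0.70019441]), 'shot': 2}
cradle [([236.4, 147.8], 0.56)]
bolt_knob [([189.1, 175.8], 0.66)]
stop_pad [([192.1, 166.2], 0.55)]
upper_joint [([240.5, 145.1], 0.83)]
heating_block [([368.5, 201.8], 0.83), ([191.9, 163.7], 0.17)]
0.0187 0.6 [-2.87805045e-06  2.24974292e-01  9.74364700e-01 -5.47047447e-06]
```

View both.

View pics/side0.png

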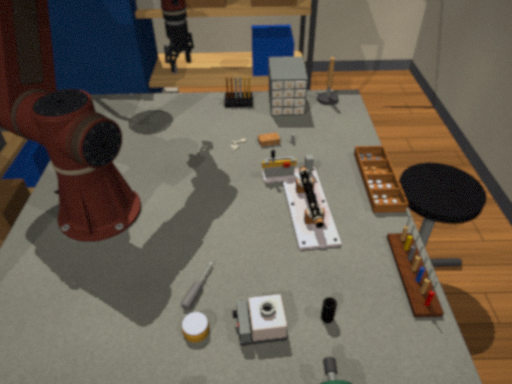

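View pics/top0.png

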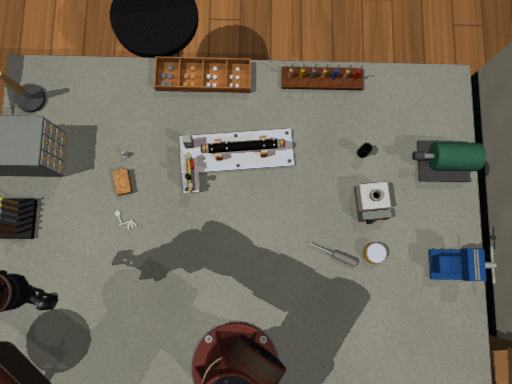

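```bash
cat > h.py <<'E'
from bench import arm, kin, snapshot, order, finder
import numpy as np, cv2
from scipy.spatial.transform import Rotation as R
def ray(s,p):
    f=s["image"].shape[0]/2/np.tan(np.radians(s["fovy"]/2))
    q=s["rotation"]; M=R.from_quat([q[1],q[2],q[3],q[0]])
    return np.array(s["position"]),M.apply([(p[0]-s["cx"])/f,-(p[1]-s["cy"])/f,-1])
def at(s,p,z):
    o,d=ray(s,p); return o+d*(z-o[2])/d[2]
def proj(s,P):
    f=s["image"].shape[0]/2/np.tan(np.radians(s["fovy"]/2))
    q=s["rotation"]; M=R.from_quat([q[1],q[2],q[3],q[0]])
    c=M.inv().apply(np.atleast_2d(P)-s["position"])
    return np.c_[s["cx"]-f*c[:,0]/c[:,2], s["cy"]+f*c[:,1]/c[:,2]]
def down(yaw):  # tool y (closing line) at world angle yaw, z down
    y=np.array([np.cos(yaw),np.sin(yaw),0]); z=np.array([0,0,-1.])
    q=R.from_matrix(np.c_[np.cross(y,z),y,z]).as_quat(); return np.r_[q[3],q[:3]]
E
python3 - <<'E'
from h import *
S={n:snapshot(n) for n in("side","top")}
print({n:(s["position"].round(3),proj(s,arm.current_tcp_pos())) for n,s in S.items()})
for n,s in S.items():
    for t,z in(("cradle",0),("bolt_knob",.101),("stop_pad",.06),("upper_joint",.06),("heating_block",0)):
        for r in finder.landmark_of(s,t)[:1]: print(n,t,at(s,r["point"],z).round(4),r["conf"])
E
```

```text
{'side': (array([ 0.47 , -0.928,  0.894]), array([[181.50051284,  70.55078919]])), 'top': (array([ 0.296, -0.03 ,  1.322]), array([[ 40.38849639, 288.1929884 ]]))}
side cradle [6.422e-01 6.000e-04 0.000e+00] 0.8
side bolt_knob [0.535  0.1389 0.101 ] 0.74
side stop_pad [0.5814 0.1294 0.06  ] 0.42
side upper_joint [ 0.6397 -0.0213  0.06  ] 0.64
side heating_block [ 0.4854 -0.4061  0.    ] 0.58
top cradle [0.6463 0.0166 0.    ] 0.65
top bolt_knob [0.5423 0.1407 0.101 ] 0.5
top stop_pad [0.617  0.3327 0.06  ] 0.36
top upper_joint [ 0.6378 -0.0015  0.06  ] 0.68
top heating_block [ 0.4796 -0.4032  0.    ] 0.67
```

```bash
python3 - <<'E'
from h import *
t=snapshot("top")["image"][110:210,160:310]; s=snapshot("side")["image"][135:255,245:355]
a=cv2.resize(t,None,fx=5,fy=5,interpolation=cv2.INTER_CUBIC)
b=cv2.resize(s,None,fx=5,fy=5,interpolation=cv2.INTER_CUBIC)
cv2.imwrite("pics/tc.png",a);cv2.imwrite("pics/sc.png",b)
E
```

```text
(no output)
```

View pics/tc.png

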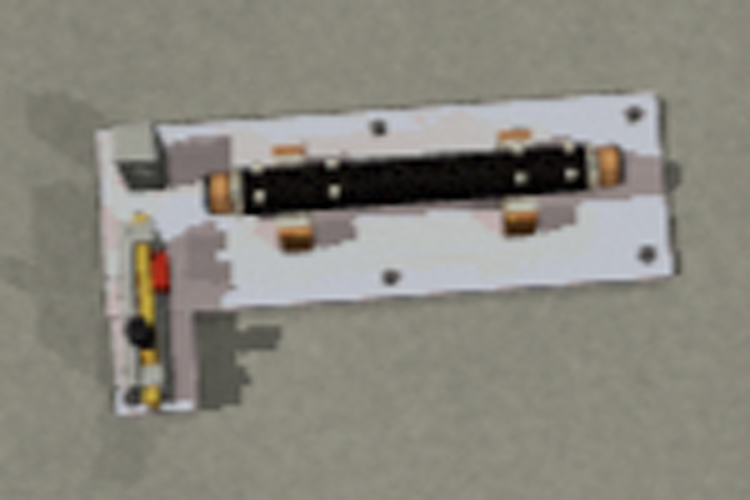

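View pics/sc.png

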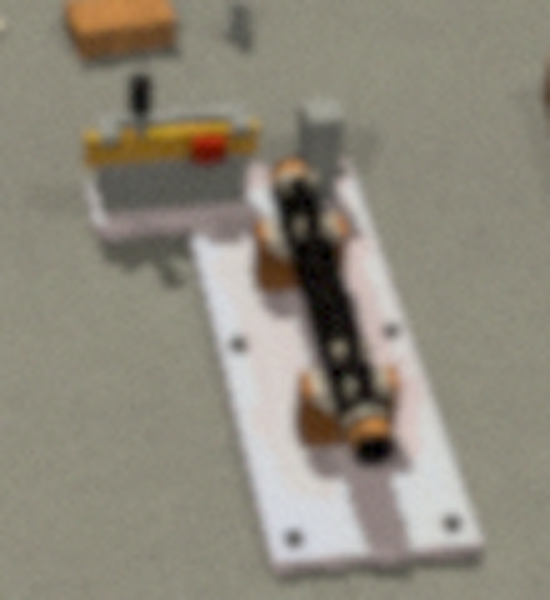

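```bash
cat > fit.py <<'E'
from h import *
from scipy.optimize import least_squares
T=snapshot("top");S=snapshot("side")
def px(u,o): return (np.array(u)+.5)/5-.5+np.array(o)
obs=[]
for c,P in(((655,92),(-.175,-.06,.012)),((677,272),(-.175,.06,.012)),((98,128),(.175,-.06,.012)),((140,328),(.144,.091,.110)),((152,270),None)):
    if P: obs.append((T,px(c,(160,110)),P))
for c,P in(((275,561),(-.175,.06,.012)),((484,545),(-.175,-.06,.012)),((350,160),(.175,-.06,.012)),((208,149),(.13,.047,.06)),((140,96),(.144,.091,.101))):
    obs.append((S,px(c,(245,135)),P))
def W(p,P): return np.r_[R.from_euler('z',p[2]).apply(P)[:2]+p[:2],P[2]]
def res(p,sel=obs): return np.concatenate([proj(s,W(p,P))[0]-u for s,u,P in sel])
for sel in(obs,obs[:4],obs[4:]):
    f=least_squares(res,[.644,.01,1.6],args=(sel,),loss='soft_l1'); print(f.x.round(4)); print(res(f.x,sel).reshape(-1,2).round(1).tolist())
p=least_squares(res,[.644,.01,1.6],loss='soft_l1').x
np.save("p.npy",p)
print("knob",W(p,(.144,.091,.101)),"pad home",W(p,(.13,0,.06)))
a,b=[at(T,px(u,(160,110)),.06) for u in((208,192),(622,165))]
i=lambda q:R.from_euler('z',-p[2]).apply(q-np.r_[p[:2],0]).round(4)
print("ends",i(a),i(b),np.linalg.norm(a-b))
for s in(T,S):
  for t,z in(("bolt_knob",.101),("upper_joint",.06)):
    for r in finder.landmark_of(s,t)[:1]: print(t,i(at(s,r["point"],z)),r["conf"])
E
python3 fit.py
```

```text
[0.6432 0.0071 1.6605]
[[0.5, -0.7], [-0.4, 0.6], [0.1, -0.2], [0.0, 0.3], [-0.3, 0.2], [0.3, -0.5], [0.0, -0.7], [0.2, 0.9], [-0.1, -0.3]]
[0.6433 0.0074 1.6618]
[[0.4, -0.8], [-0.4, 0.5], [0.0, -0.1], [-0.0, 0.3]]
[0.6431 0.0066 1.6596]
[[-0.4, 0.3], [0.3, -0.4], [0.1, -0.6], [0.2, 1.0], [-0.1, -0.2]]
knob [0.53961202 0.14238473 0.101     ] pad home [0.63150053 0.13659658 0.06      ]
ends [ 0.1055 -0.0003  0.06  ] [-0.143  0.001  0.06 ] 0.2484923967521305
bolt_knob [0.1376 0.0955 0.101 ] 0.57
upper_joint [-0.0039 -0.0023  0.06  ] 0.96
bolt_knob [0.1419 0.0819 0.101 ] 0.68
upper_joint [-0.0144 -0.0066  0.06  ] 0.78
```

```bash
cat >> h.py <<'E'
try: p=np.load("p.npy")
except OSError: p=np.zeros(3)
def W(x,y,z): return np.r_[R.from_euler('z',p[2]).apply([x,y,0])[:2]+p[:2],z]
def C(q): return R.from_euler('z',-p[2]).apply(np.array(q)-np.r_[p[:2],0])
def best_down():
    c=[(down(p[2]+a)) for a in(np.pi/2,-np.pi/2)]
    return min(c,key=lambda q:-abs(np.dot(q,arm.current_ee_rot())))
def FC(): return R.from_euler('z',-p[2]).apply(arm.current_ft_force()).round(2)
E
python3 - <<'E'
from h import *
q=best_down()
arm.move_to(W(.144,.091,.19),q)
arm.move_l(W(.144,.091,.088),v=.1)
print(C(arm.current_tcp_pos()),FC())
arm.command_gripper(0.0,20)
print(arm.current_gripper_width(),arm.current_grip_force(),FC(),arm.current_time())
t=snapshot("top")["image"][110:210,160:310]; s=snapshot("side")["image"][95:215,225:335]
cv2.imwrite("pics/g.png",np.hstack([cv2.resize(i,(400,int(400*i.shape[0]/i.shape[1])),interpolation=cv2.INTER_CUBIC)[:266] for i in(t,s)]))
E
```

```text
[0.14405499 0.09053123 0.08860534] [-0.24  0.05  0.63]
0.01512153395669771 21.04824721813202 [0.88 2.36 2.85] 5.0667
```

View pics/g.png

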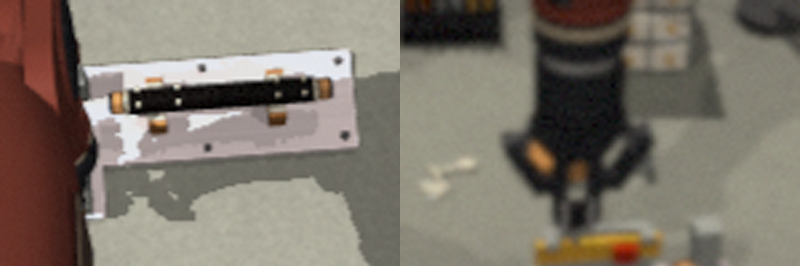

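The fingers straddle the knob in the side crop (about 575,200), above the bolt, and the opening of about 15 mm matches the 16 mm knob. Next I slide it home.

```bash
python3 - <<'E'
from h import *
c=C(arm.current_tcp_pos()); print(c,FC())
hit=arm.move_l(W(c[0],c[1]-.040,c[2]),v=.05); print(C(arm.current_tcp_pos()),FC())
hit=arm.move_l(W(c[0],c[1]-.054,c[2]),v=.02,threshold=15); print(hit,C(arm.current_tcp_pos()),FC())
arm.sleep(.3); print(C(arm.current_tcp_pos()),FC(),arm.current_gripper_width())
arm.command_gripper(.085); e=C(arm.current_tcp_pos())
arm.move_l(W(e[0],e[1],.19),v=.15)
arm.move_to(W(-.019,0,.17),best_down())
print(arm.current_time())
s=snapshot("side")["image"][135:255,245:355]
cv2.imwrite("pics/home.png",cv2.resize(s,None,fx=5,fy=5,interpolation=cv2.INTER_CUBIC))
E
```

```text
[0.144006   0.0910202  0.08813388] [0.64 1.62 2.44]
[0.14407016 0.05006288 0.08816162] [ 1.05 -2.2   0.2 ]
True [0.14407564 0.04622655 0.08808418] [-0.03  2.42  6.93]
[0.14408557 0.04623742 0.08807579] [-0.17  0.72  6.08] 0.015247086383686577
9.075
```

View pics/home.png

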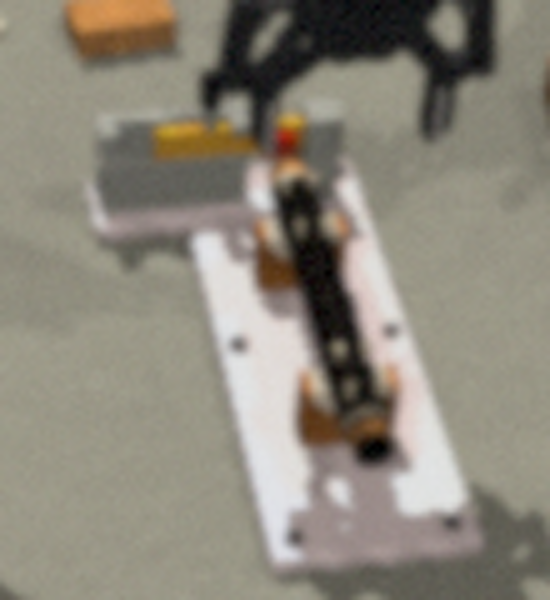

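The bolt is across and its nose is in the keeper, with the red pad at (288,140) in line with the joint. The measured travel was only 44.8 mm, so I'll push again to confirm it is home.

```bash
python3 - <<'E'
from h import *
arm.move_to(W(.144,.045,.17),best_down())
arm.move_l(W(.144,.045,.090),v=.1)
arm.command_gripper(0.0,20); arm.sleep(.3)
c=C(arm.current_tcp_pos()); print(c,FC())
for k in range(12):
    arm.move_l(W(c[0],c[1]-.0007*(k+1),c[2]),v=.01); arm.sleep(.1)
    f=FC(); print(C(arm.current_tcp_pos()).round(4),f)
    if f[1]>18: break
arm.command_gripper(.085); e=C(arm.current_tcp_pos())
arm.move_l(W(e[0],e[1],.17),v=.15); print(arm.current_time(),FC())
E
```

```text
[0.14405721 0.04615027 0.09016467] [-1.16  5.94  6.72]
[0.1441 0.0462 0.0902] [-0.34  6.06  5.51]
[0.144  0.0461 0.0902] [-0.13  7.95  7.67]
[0.144  0.0461 0.0901] [ 0.1  10.99  9.65]
[0.144  0.0461 0.0901] [-1.35 13.84 12.09]
[0.144  0.0461 0.0901] [-1.45 16.59 14.62]
[0.1441 0.0461 0.0901] [-1.81 18.7  16.99]
15.1833 [-0.16 -0.05  0.04]
```

The bolt meets a hard end at y = 46.1 mm, with the force rising and no travel. So it is home, and my frame is off by about +2 mm in y. I'll grip the joint with that offset and null the side force.

```bash
python3 - <<'E'
from h import *
arm.move_to(W(-.019,.002,.16),best_down())
hit=arm.move_l(W(-.019,.002,.045),v=.08,threshold=12); print(hit,C(arm.current_tcp_pos()),FC())
if not hit:
    arm.sleep(.2); f0=FC()
    arm.command_gripper(0.0,40); arm.sleep(.3)
    print(arm.current_gripper_width(),arm.current_grip_force(),C(arm.current_tcp_pos()),f0,FC(),R.from_euler('z',-p[2]).apply(arm.current_torque()).round(2))
print(arm.current_time())
s=snapshot("side")["image"][135:255,245:355]
cv2.imwrite("pics/grip.png",cv2.resize(s,None,fx=5,fy=5,interpolation=cv2.INTER_CUBIC))
E
```

```text
False [-0.01908938  0.00161576  0.04554231] [0.26 0.46 0.8 ]
0.027991962563977374 39.31128680706024 [-0.01900095  0.00185055  0.04518234] [-0.71 -0.03 -0.26] [ 0.4  -0.1   4.46] [ 0.04 -0.   -0.04]
18.5417
```

View pics/grip.png

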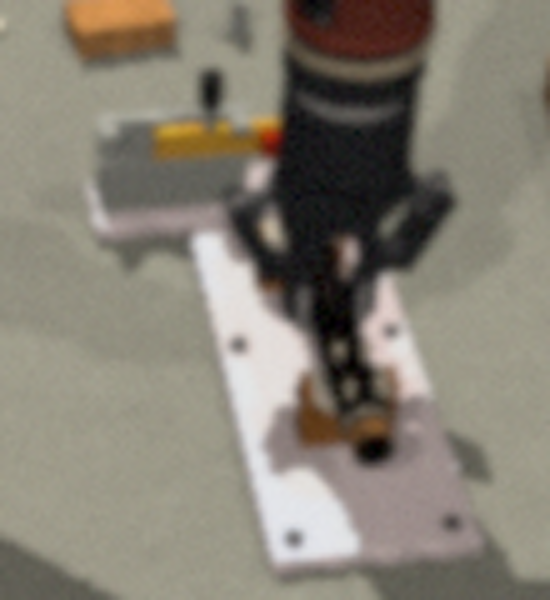

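The joint is gripped cleanly at 28 mm with almost no side force, and the bolt is still home. Next I slide it and creep onto the pad.

```bash
python3 - <<'E'
from h import *
c=C(arm.current_tcp_pos())
go=lambda d,v:arm.move_l(W(c[0]+d,c[1],c[2]),v=v)
hit=arm.move_l(W(c[0]+.016,c[1],c[2]),v=.03,threshold=8); arm.sleep(.3)
d=C(arm.current_tcp_pos())[0]-c[0]; b=np.mean([FC() for _ in range(5)],0); print(hit,d,b)
while d<.034:
    d+=.0006; go(d,.01); arm.sleep(.15)
    f=np.mean([FC() for _ in range(5)],0); print(round(d,4),(C(arm.current_tcp_pos())-c).round(4),f.round(1))
    if f[0]<-9 or arm.current_time()>48: break
arm.sleep(.5)
print(np.mean([FC() for _ in range(8)],0),arm.current_grip_force(),arm.current_time())
E
```

```text
False 0.01613211396255095 [2.41 0.49 3.34]
0.0167 [ 0.0163  0.0001 -0.    ] [-1.7  0.4  3.7]
0.0173 [ 0.0173  0.     -0.    ] [-2.3  0.5  3.5]
0.0179 [ 0.018  0.    -0.   ] [-0.5  0.9  3. ]
0.0185 [ 0.0186  0.     -0.    ] [-0.9  0.8  2.9]
0.0191 [ 0.0192  0.     -0.    ] [-1.6  0.8  2.2]
0.0197 [ 0.0198  0.     -0.    ] [-1.5  1.2  2.8]
0.0203 [0.0204 0.     0.    ] [-1.7  1.8  3. ]
0.0209 [ 0.021  0.    -0.   ] [-2.1  1.2  3.1]
0.0215 [ 0.0216  0.     -0.    ] [-1.5  1.6  2.7]
0.0221 [ 0.0222  0.     -0.    ] [-1.2  1.7  2. ]
0.0227 [ 0.0228  0.     -0.    ] [-1.3  1.8  3.2]
0.0233 [0.0234 0.     0.    ] [-0.9  1.8  2.8]
0.0239 [ 0.024  0.    -0.   ] [-1.7  0.9  3.3]
0.0245 [ 0.0246  0.     -0.    ] [-2.   2.   2.5]
0.0251 [ 0.025  0.    -0.   ] [-1.9  2.2  2.2]
0.0257 [ 0.0255  0.     -0.    ] [-5.4  2.8  2.8]
0.0263 [ 0.0261  0.     -0.    ] [-4.5  3.1  2.8]
0.0269 [ 0.0265  0.     -0.    ] [-5.7  3.   2.3]
0.0275 [0.0269 0.     0.    ] [-6.4  2.   2.1]
0.0281 [0.0273 0.     0.    ] [-7.4  3.2  1.8]
0.0287 [ 0.0277  0.     -0.    ] [-8.4  3.2  2.1]
0.0293 [0.0281 0.     0.    ] [-9.5  2.8  1.9]
[-9.62  2.51  2.47] 39.31434452533722 28.875
```

```bash
python3 - <<'E'
from h import *
q=arm.current_tcp_pos(); u=W(1,0,0)-W(0,0,0)
# commanded target is ~1.2 mm ahead of the actual position; advance it by 1.2 mm
arm.move_l(q+u*.0024,v=.005); arm.sleep(1)
print(np.mean([FC() for _ in range(20)],0),C(arm.current_tcp_pos())-C(q),arm.current_time())
s=snapshot("side")["image"][135:255,245:355]
cv2.imwrite("pics/end.png",cv2.resize(s,None,fx=5,fy=5,interpolation=cv2.INTER_CUBIC))
E
```

```text
[-10.81   2.52   1.82] [ 7.28128471e-04 -4.48378671e-06  9.39422672e-06] 30.2417
```

View pics/end.png

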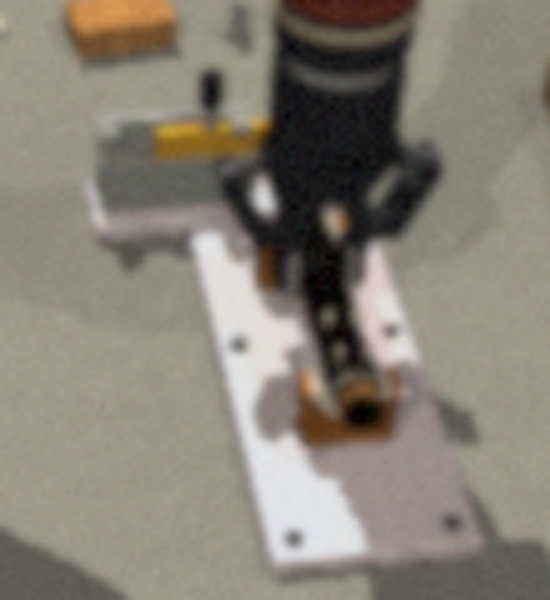

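The joint lies in the V-blocks with its posts up, its rear end now at about (360,408), and the bolt knob is still home at (210,85). The push is steady, so I'm handing in.

```bash
python3 -c "
from bench import order
print(order.finish_job())"
```

```text
the job is handed in; nothing more can be done
None
```

I slid the bolt home and handed the job in with the gripper still holding the upper joint in its V-blocks, tone holes up, pressing the pad with an estimated 9–11 N; no verdict was shown.

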